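# Hang the power driver on the spring balancer

### The arm

A 6-joint arm with a two-finger parallel gripper is mounted at the origin on a cart in front of the work surface, level with it; the furniture and walls round the work are solid. World frame = base frame: x ahead of the robot, y to its left, z up, the work surface at z = 0. Lengths are in mm, angles in rad, forces in N, time in s.
With the tool pointing down it reaches from about 350 to 975 mm from the base axis. Payload 7.1 kg.
Tool frame: the origin (TCP) lies midway between the tips of the shut fingers; the grasp point (between the pads) lies 19 mm behind it (ctrl.grasp_offset is the distance from the TCP to the grasp point, in mm); z points along the fingers, y is the line along which they close (so a half turn about z gives the same grasp; the last joint's range is limited). The gripper opens to 88 mm and grips with 3 to 60 N. Pads are 20 mm wide; open, the fingers measure 115 mm over their backs; the gripper's body (75 mm by 178 mm) begins 61 mm behind the grasp point.
Start: joints at [-1.34, 0.423, 1.63, -0, 1.089, -0.019], TCP at [154.525, -605.58, 222.675] pointing down, gripper open.
Joint ranges: [-3, 3], [-0.9, 2.11], [0.09, 2.58], [-1.31, 4.45], [0.11, 2.69], [-2.54, 2.54]. Speed limits (rad/s): [2.39, 2.39, 3.01, 3.14, 3.14, 3.14].

### API

Orientations are given as a rotation vector (axis times angle).
In Python, from workcell import ctrl gives the robot as it stands. The module is installed in compiled form; this text tells all that it offers.
- The arm moves only by the tool servo_tool, never from a script. Its argument "rows" is a list of rows, each a list of 7 numbers: the turn, a rotation vector about the tool's x, y, z as a fraction of full scale, then the shift along the tool's x, y, z as a fraction of full scale, then the finger opening in mm, from 0 to 87.8. A call has 1 to 10 rows; each row is the pose to reach, as a shift and turn from the pose commanded when the call began, along the tool's axes at that moment; what a row does not reach only later rows make up. Full scale, the value 1, is 20 cm for a shift and 1.5 rad for a turn. A row lasts 1/8 s, in which the tool goes at most 62.5 mm and 10.7 degrees, less where a joint would pass 70% of its speed; a pose out of reach is approached as far as the arm can. A call with a number of a shift or a turn outside -1 to 1 is refused whole. A call with a gripper value outside its range is refused whole. The fingers move at their own pace and stop on an object; the grip force is fixed at half the most. Time passes only in rows, so rows that repeat a pose let the fingers close. It gives the time, the measured TCP pose, the force, the opening and the grip force at its end, in the units of the state.
- ctrl.get_obs(): the state, without advancing time (a new reading comes with each control period).
- ctrl.get_image(name): name is "scene" or "top"; returns (picture, depth): 480x640x3 uint8, red, green, blue; 480x640 float32, mm along the optical axis (not along the pixel's ray), 0 where there is no reading.
- ctrl.camera_info(name): a dict with "intrinsics" (3x3 intrinsics, pixels), "R" (3x3) and "t" (3): a world point X has camera coordinates R X + t. Camera axes: x right, y down, z forward; pixel columns grow to the right and rows downward; lengths in mm; the calibration is good to about 2 mm. A picture is of the moment at which its call begins. camera_info takes no time and is no camera call.
- ctrl.close_job(): hands the job in; it is judged then, once.
The state is a dict: "t": time; "qpos": joint angles; "qvel": joint speeds; "joint_torque": joint torques, N m; "ee_pos": TCP position; "orientation": TCP orientation; "ft_force": force on the tool from outside, world axes, zero at the start; "moment": the same for the moment, N m; "width": finger opening in mm; "grasp_force": force on a finger pad.
Only numpy, scipy, OpenCV 4.12 (cv2) and the standard library are available. Lean on these libraries where they do the work, as an engineer would, in place of code of your own. Each camera call takes 0.05 s, during which the arm holds its last target. There are 200 camera calls.

### The job

Take the power driver out of its sloped holder and hang it upright, by its collar, in the fork of the spring balancer arm. Keep hold while the arm sinks, let go only when the arm has settled and carries the whole weight so that it does not jerk, then push the slide bolt fully home across the mouth of the fork to lock the driver in. Leave the other things on the bench where they are.

Things in the scene. Friction and masses are not known exactly. Their poses are not given: they have to be found in the camera images.
- driver_grip (a point): Inline power driver, round, 0.34 to 0.46 kg, 192 mm long. This point: middle of its grip (black, ribbed, 34 mm diameter, 62 mm long), on the driver's axis; z points along the axis from the bit to the free end of the grip, 33 mm beyond this point. The collar's underside is 39 mm before it.
- driver_collar (a point): Centre of the underside of the driver's collar (dark steel, 48 mm diameter, 8 mm thick), z as driver_grip. Towards -z follow the bare metal body (28 mm diameter, 65 mm long), a tapered nose (27 mm) and the bit (6 mm diameter), its tip 120 mm from this point. The driver is round: its turn about its own axis does not matter.
- holder: Sloped holder, fixed: base plate 130x80 mm, post at its back, and a grey sleeve (43 mm outside, 34 inside, 48 long, open at both ends) leaning 35 degrees from vertical to the holder's -x. Origin: on the bench, 20 mm in front of the plate's centre; middle of the sleeve's mouth at (-30, 0, 118) mm. The driver starts in it, leaning with it, collar on the mouth; it is drawn out along its axis.
- fork_seat (a point): Seat in the level fork on the balancer's arm: the point on the slot's centre line, level with the tines' top, where the middle of the collar's underside belongs. x points from the open mouth back along the arm, y to the left, z up. The slot is 33 mm wide, open to -x, closed 20 mm to +x. The grey head behind it stands 38 mm above this point from 54 mm to +x on.
- fork_mouth (a point): Middle of the fork's open end, 34 mm to -x of fork_seat, same axes. The two tines are 17.5 mm wide, 12 mm thick; at the end each has a 6 mm wide cross lip, 3 mm higher than its top. The driver's metal body enters the slot here, moving to +x, the collar carried above the lips; behind them the collar is lowered on to the tines.
- balancer: The spring balancer: fixed round foot (100 mm diameter) with an upright steel column 275 mm high at the back; origin at the middle of the foot's underside. From a bracket on the column an arm of two parallel links 160 mm long reaches towards the robot and carries the fork, about 257 mm from the column, level at every height.
- lower_link (a joint): Sink of the balancer arm, rad. 0: top stop, where the empty arm rests, fork_seat 220 mm above the bench. It grows as the arm goes down (the fork by 160 mm x (sin 0.22 - sin(0.22 - value))); 0.57 is the bottom stop. As it sinks the fork shifts up to 4 mm to its mouth. 0.7 N starts it, each further N gives 17 mm. Under the driver's weight it rests at 0.28 to 0.42, 45 to 67 mm down.
- swing_bracket (a joint): Swivel of the arm about its upright column, rad, stiff: some 2 to 3 N sideways at the fork turn it. Any value is good.
- bolt_knob (a point): Middle of the bare part of the upright black knob (12 mm diameter, rising to 10 mm above this point and starting 24 mm below it) of the slide bolt on the fork's left tine; 24 mm to the mouth side of fork_seat and 22 mm above it. Axes as fork_seat. The bolt is an 8 mm steel pin that slides along y in a guide block.
- bolt (a joint): Slide of the bolt, m: 0 is fully drawn (knob 100 mm to the left of fork_seat, slot open), grows as the knob is pushed to the right (fork_seat's -y), 0.040 is fully home, the pin across the mouth of the slot. Friction holds it, about 1 N moves it.
- bit_holder: Bystander: red bit holder with five bits, 22x85x38 mm; origin at the centre of its underside.
- marker_1: Bystander: felt marker, 12x140x12 mm, lying; origin at the centre of its underside.
- white_carton_1: Bystander: small white carton, 48x66x48 mm; origin at the centre of its underside.
- white_carton_2: Bystander: small white carton, 48x66x48 mm; origin at the centre of its underside.
- kraft_box_8: Bystander: brown kraft box, 56x88x34 mm; origin at the centre of its underside.
- screwdriver: Bystander: hand screwdriver lying on the bench, 216x29x30 mm; origin at the centre of its underside.

How it is judged:
By the outcome, as a careful person would: the job done as asked, in the order asked, and still so for the second after the job is handed in, with the robot touching nothing.
It also fails if it takes over 72 s, if anything falls off the work surface, if the arm or the gripper's body presses on something with over 40 N, if the wrist force passes 120 N, or if a joint passes its speed limit or range.

## Working session

There is one attempt and no reset: what is moved stays moved. The work goes in short steps, Python scripts to look and compute and a tool call to move; the robot and the scene stay as the last step left them, time stands still between calls to the robot, and variables do not carry over. Pictures are saved under pics/ and viewed, at most 10 in all, crops included, and the job is handed in when it is done.

Besides the shell and the picture viewer there is one more tool, called after ">>>" in YAML: its name, and indented under it one key for each argument. servo_tool: Moves the arm, as the interface text tells. Its arguments: {"type":"object","properties":{"rows":{"type":"array","items":{"type":"array","items":{"type":"number"}}}},"required":["rows"]}

```bash
mkdir -p pics; cat > h.py <<'E'
import numpy as np,cv2
from scipy.spatial.transform import Rotation as Ro
from workcell import ctrl
def cloud(n):
    im,d=ctrl.get_image(n);c=ctrl.camera_info(n);K=np.array(c["intrinsics"]);R=np.array(c["R"]);t=np.array(c["t"])
    v,u=np.mgrid[:480,:640]
    p=np.stack([(u-K[0,2])/K[0,0]*d,(v-K[1,2])/K[1,1]*d,d],-1)
    return im,d,(p-t)@R
def save(n,im): cv2.imwrite("pics/"+n,cv2.cvtColor(im,cv2.COLOR_RGB2BGR))
def proj(n,X):
    c=ctrl.camera_info(n);x=np.array(c["R"])@np.array(X)+np.array(c["t"]);x=np.array(c["intrinsics"])@x;return x[:2]/x[2]
E
python3 - <<'E'
from h import *
for n in("scene","top"):
    im,d,P=cloud(n);save(n+"0.png",im);np.savez(n+"0.npz",im=im,d=d,P=P)
    c=ctrl.camera_info(n);print(n,(-np.array(c["R"]).T@np.array(c["t"])).round(),np.array(c["intrinsics"]).round(1).tolist())
o=ctrl.get_obs();print(o["t"],o["ee_pos"],o["orientation"],ctrl.grasp_offset); print(Ro.from_rotvec(o["orientation"]).as_matrix().round(3))
E
```

```text
scene [-88. 670. 622.] [[474.4, 0.0, 317.7], [0.0, 474.4, 237.8], [0.0, 0.0, 1.0]]
top [ 411.  -43. 1496.] [[593.9, 0.0, 314.1], [0.0, 593.9, 233.2], [0.0, 0.0, 1.0]]
0.1 [ 154.42319233 -605.12133372  222.01247602] [-3.11580692e+00 -3.91147033e-01  1.84581726e-04] 18.700000000000003
[[ 0.969  0.247 -0.   ]
 [ 0.247 -0.969  0.001]
 [ 0.    -0.001 -1.   ]]
```

View pics/scene0.png

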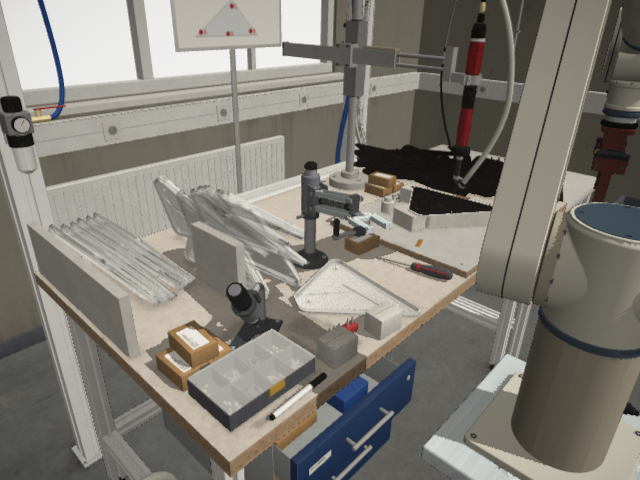

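View pics/top0.png

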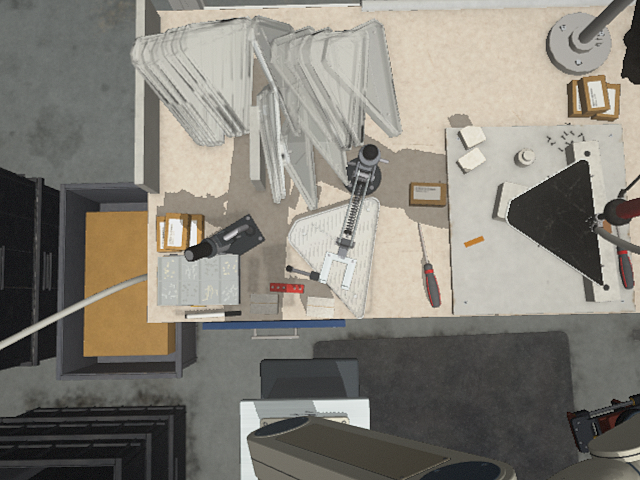

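Scene: the driver leans in its holder at about (245,305), with the balancer at (312,215). In the top view the grip end is near (192,254), the fork near (337,268), the column near (369,155) and the bolt knob near (290,270).

```bash
python3 - <<'E'
from h import *
a=np.load("top0.npz");s=np.load("scene0.npz")
A=cv2.resize(a["im"][205:300,170:380],None,fx=3.8,fy=3.8,interpolation=cv2.INTER_CUBIC)
S=cv2.resize(s["im"][150:345,215:405],None,fx=3,fy=3,interpolation=cv2.INTER_CUBIC)
save("topc.png",A);save("scc.png",S)
P=a["P"]
print("grid top")
for v in range(238,292,4): print(v,[tuple(int(x) for x in P[v,u]) for u in range(284,362,6)])
print("drv")
for v in range(232,266,4): print(v,[tuple(int(x) for x in P[v,u]) for u in range(182,250,6)])
E
```

```text
grid top
238 [(549, 43, 3), (548, 28, 6), (549, 13, -7), (548, -1, -1), (548, -16, 0), (547, -32, 6), (547, -47, 3), (547, -62, -3), (546, -77, 0), (523, -84, 252), (523, -96, 251), (545, -122, 0), (545, -138, 0)]
242 [(539, 44, -1), (537, 28, 12), (538, 13, 0), (538, -1, 0), (538, -16, -6), (537, -31, -2), (537, -46, -1), (536, -62, 3), (536, -77, 5), (515, -84, 250), (514, -96, 255), (514, -108, 257), (535, -137, 2)]
246 [(529, 44, -1), (528, 28, 5), (528, 13, 4), (527, -1, 4), (528, -16, -3), (527, -31, -1), (527, -46, 0), (526, -61, 3), (526, -76, 4), (526, -92, -3), (508, -97, 227), (506, -108, 254), (525, -137, 0)]
250 [(519, 44, -6), (518, 29, -2), (517, 13, 12), (518, 0, -6), (517, -16, 6), (517, -31, 1), (516, -46, 3), (516, -61, 3), (516, -76, 1), (515, -91, 1), (500, -97, 215), (514, -121, 5), (515, -137, -3)]
254 [(509, 44, -4), (508, 29, -3), (507, 14, 4), (507, 0, 1), (507, -16, 3), (507, -31, 2), (506, -46, 0), (492, -58, 224), (492, -71, 215), (491, -84, 223), (491, -97, 223), (505, -121, 0), (504, -136, 1)]
258 [(498, 44, 3), (498, 29, 2), (498, 14, -2), (497, 0, 2),
[... 2900 characters left out ...]
08, 202, 131), (509, 191, 115), (516, 194, 7), (516, 180, 5), (516, 164, 10), (516, 150, 3), (516, 136, -5)]
256 [(507, 294, 35), (497, 248, 174), (497, 233, 181), (497, 223, 167), (498, 213, 145), (500, 205, 119), (505, 204, 40), (505, 190, 36), (504, 175, 38), (504, 160, 38), (506, 150, 0), (505, 135, 3)]
260 [(497, 292, 41), (489, 249, 169), (488, 234, 176), (496, 248, 40), (496, 234, 36), (495, 218, 42), (495, 205, 35), (494, 188, 45), (494, 175, 39), (494, 160, 35), (496, 150, 2), (495, 135, 0)]
264 [(487, 293, 39), (487, 278, 39), (486, 264, 38), (486, 250, 32), (485, 233, 41), (485, 219, 38), (485, 205, 33), (485, 190, 37), (484, 175, 38), (484, 160, 39), (486, 150, 1), (485, 135, 1)]
```

View pics/topc.png

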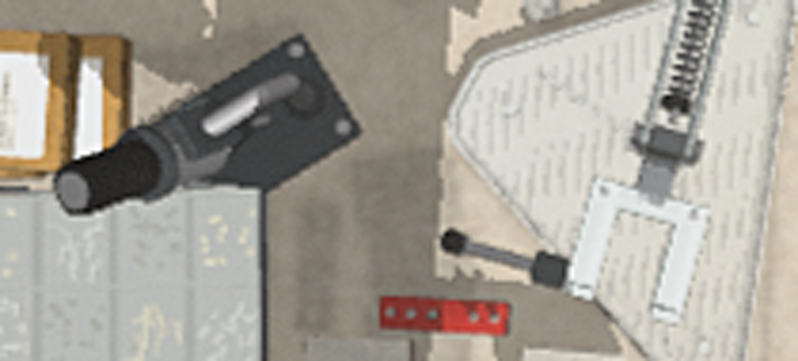

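View pics/scc.png

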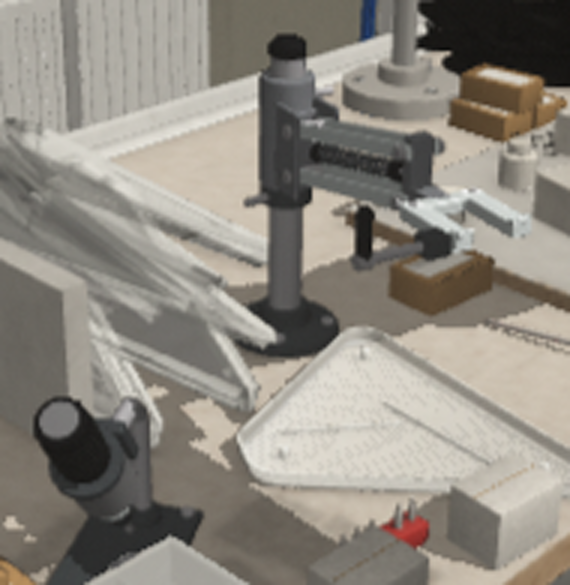

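Close-ups: the fork tines in the top crop run from about (590,290)/(665,310) back to (605,185)/(695,215), opening toward the robot, with the knob at (453,241). The driver's grip end is at (72,190). Next I'll fit the poses.

```bash
cat > fit.py <<'E'
from h import *
from scipy.optimize import least_squares
a=np.load("top0.npz");s=np.load("scene0.npz")
P=a["P"];im=a["im"].astype(int)
# fork plan
K=(P[...,2]>205)&(P[...,2]<240)&(P[...,0]>405)&(P[...,0]<500)&(P[...,1]<-35)&(P[...,1]>-140)&(im.min(-1)>150)
q=P[K][:,:2];r=cv2.minAreaRect(q.astype(np.float32));print("forkrect",r,np.round(cv2.boxPoints(r)).tolist(),len(q))
# ray at z=220 refine
c=ctrl.camera_info("top");Km=np.array(c["intrinsics"]);R=np.array(c["R"]);t=np.array(c["t"])
def ray(px,z):
    d=R.T@np.linalg.inv(Km)@np.array([px[0],px[1],1]);o=-R.T@t;return o+d*(z-o[2])/d[2]
v,u=np.nonzero(K);X=np.array([ray(p,220)[:2] for p in zip(u,v)])
rr=cv2.minAreaRect(X.astype(np.float32));print("ray rect",rr,np.round(cv2.boxPoints(rr)).tolist())
# column top
C=(P[...,2]>262)&(P[...,2]<290)&(P[...,0]>600)&(P[...,0]<760)&(P[...,1]<-80)&(P[...,1]>-230)
qc=P[C];print("coltop",len(qc),qc.min(0),qc.max(0),cv2.minEnclosingCircle(qc[:,:2].astype(np.float32)))
# driver grip: dark points high
pts=[]
for D in(a,s):
    p=D["P"];g=D["im"].astype(int).max(-1)
    k=(g<60)&(p[...,2]>140)&(p[...,2]<210)&(p[...,0]>470)&(p[...,0]<580)&(p[...,1]>190)&(p[...,1]<290)
    pts.append(p[k]);print("grip pts",k.sum())
def axis(y,tl=np.radians(35)): return np.array([np.sin(tl)*np.cos(y),np.sin(tl)*np.sin(y),np.cos(tl)])
G=np.vstack(pts)
def f(x):
    d=axis(x[2]);c=np.array([x[0],x[1],165]);w=G-c;return np.linalg.norm(w-np.outer(w@d,d),axis=1)-17
sol=least_squares(f,[510,225,2.1],loss="soft_l1",f_scale=3);d=axis(sol.x[2]);c0=np.array([sol.x[0],sol.x[1],165])
# end: position where axial extent
ax=(G-c0)@d;print("axis",sol.x,d,"rms",np.sqrt(np.mean(sol.fun**2)),"axial pct",np.percentile(ax,[1,5,50,95,99]),"yaw of cov")
for pp in pts: print((np.sort((pp-c0)@d)[[5,-5]]), np.median(f.__call__(sol.x)))
# grip end disc in top: gray
z=P[...,2];k=(z>150)&(P[...,0]>470)&(P[...,0]<540)&(P[...,1]>200)&(P[...,1]<280)
w=P[k]-c0;print("all axial max",np.percentile(w@d,[90,95,98,100]))
sleeve=c0+d*((118-165)/d[2]);print("axis at z=118:",sleeve)
E
python3 fit.py
```

```text
forkrect ((462.4003601074219, -83.33013153076172), (68.66913604736328, 79.87581634521484), 73.28230285644531) [[414.0, -105.0], [491.0, -128.0], [511.0, -62.0], [434.0, -39.0]] 625
ray rect ((462.4442443847656, -83.31102752685547), (68.61527252197266, 79.92437744140625), 73.31724548339844) [[414.0, -105.0], [491.0, -128.0], [511.0, -62.0], [434.0, -39.0]]
coltop 194 [ 686.19457188 -172.31954449  263.12569591] [ 718.08664888 -140.58399599  284.95992435] ((702.0269165039062, -156.2922821044922), 16.53907012939453)
grip pts 246
grip pts 253
axis [503.10935587 241.26212077   2.06826562] [-0.27371245  0.50405498  0.81915204] rms 1.950751580488466 axial pct [-40.63511356 -34.13426476  -4.36066732  11.08801493  13.10424423] yaw of cov
[-40.63390177  13.10395759] -0.24745014263796605
[-27.77422179  11.82753973] -0.24745014263796605
all axial max [13.15961182 13.73796587 14.9361187  15.62752155]
axis at z=118: [518.81399266 212.34125786 118.        ]
```

```bash
cat >> h.py <<'E'
D=np.array([-.2737,.5041,.8192]);GC=np.array([508.1,232,149.9])
SEAT=np.array([456.5,-81.8,220]);FX=np.array([.957,-.289,0]);FY=np.array([.289,.957,0])
def rot(y,z):
    y=np.array(y,float);z=np.array(z,float);z/=np.linalg.norm(z);y-=z*(y@z);y/=np.linalg.norm(y);return np.stack([np.cross(y,z),y,z],1)
def yaw(a): a=np.radians(a);return rot([np.cos(a),np.sin(a),0],[0,0,-1])
RP=rot([.879,.477,0],-D)
def now():
    o=ctrl.get_obs();return np.array(o["ee_pos"]),Ro.from_rotvec(o["orientation"]).as_matrix(),o
def plan(w,p=None,R=None):
    if p is None:p,R,_=now()
    for q,Q in w:
        print((Ro.from_matrix(R.T@Q).as_rotvec()/1.5).round(4).tolist(),(R.T@(np.array(q)-p)/200).round(4).tolist(),"->",np.round(q,1).tolist());p,R=np.array(q),Q
E
python3 - <<'E'
from h import *
T=GC-18.7*D
plan([([290,-450,400],yaw(-55)),([430,-270,420],yaw(-30)),([510,-80,420],yaw(-5)),([520,110,400],yaw(15)),(T+170*D,RP),(T+100*D,RP),(T,RP)])
E
```

```text
[-0.0009, -0.0002, -0.2407] [0.8486, -0.5852, -0.8891] -> [290, -450, 400]
[0.0, 0.0, -0.2909] [1.0896, -0.3357, -0.1] -> [430, -270, 420]
[0.0, 0.0, -0.2909] [1.0227, -0.1286, 0.0] -> [510, -80, 420]
[0.0, 0.0, -0.2327] [0.9507, -0.033, 0.1] -> [520, 110, 400]
[-0.048, -0.4053, -0.152] [1.0266, -0.0009, 0.6308] -> [466.7, 308.3, 273.8]
[0.0, 0.0, 0.0] [0.0, 0.0, 0.35] -> [485.8, 273.0, 216.5]
[0.0, 0.0, 0.0] [-0.0, -0.0, 0.5] -> [513.2, 222.6, 134.6]
```

>>> servo_tool:
  rows:
    - [0,0,-0.24,0.85,-0.58,-0.89,85]
    - [0,0,-0.24,0.85,-0.58,-0.89,85]
    - [0,0,-0.24,0.85,-0.58,-0.89,85]
    - [0,0,-0.24,0.85,-0.58,-0.89,85]
    - [0,0,-0.24,0.85,-0.58,-0.89,85]

```text
t: 0.72
ee_pos: [292.2, -450.2, 403.2]
orientation: [2.992, 0.945, 0.002]
ft_force: [-0.7, 0.6, 0.4]
width: 84.9
grasp_force: 0.0
```

>>> servo_tool:
  rows:
    - [0,0,-0.29,1,-0.33,-0.1,85]
    - [0,0,-0.29,1,-0.33,-0.1,85]
    - [0,0,-0.29,1,-0.33,-0.1,85]
    - [0,0,-0.29,1,-0.33,-0.1,85]
    - [0,0,-0.29,1,-0.33,-0.1,85]

```text
t: 1.35
ee_pos: [417.2, -281.7, 419.7]
orientation: [-2.72, -1.57, 0.001]
ft_force: [-0.6, -0.1, -0.5]
width: 85.0
grasp_force: 0.0
```

>>> servo_tool:
  rows:
    - [0,0,-0.29,1,-0.13,0,85]
    - [0,0,-0.29,1,-0.13,0,85]
    - [0,0,-0.29,1,-0.13,0,85]
    - [0,0,-0.29,1,-0.13,0,85]

```text
t: 1.85
ee_pos: [495.0, -95.3, 419.7]
orientation: [-2.317, -2.12, 0.002]
ft_force: [-0.1, -1.2, 0.6]
width: 85.0
grasp_force: 0.0
```

>>> servo_tool:
  rows:
    - [0,0,-0.23,1,-0.03,0.1,85]
    - [0,0,-0.23,1,-0.03,0.1,85]
    - [0,0,-0.23,1,-0.03,0.1,85]
    - [0,0,-0.23,1,-0.03,0.1,85]
    - [0,0,-0.23,1,-0.03,0.1,85]

```text
t: 2.48
ee_pos: [507.0, 102.1, 400.1]
orientation: [-1.922, -2.485, 0.002]
ft_force: [-1.0, -1.2, 1.0]
width: 85.3
grasp_force: 0.0
```

```bash
python3 - <<'E'
from h import *
T=GC-18.7*D
plan([(T+170*D,RP),(T+100*D,RP),(T,RP)]);p,R,o=now();print(o["t"],p,o["qpos"],o["ft_force"])
E
```

```text
[-0.0505, -0.4048, -0.1569] [1.0489, 0.0646, 0.6304] -> [466.7, 308.3, 273.8]
[0.0, 0.0, 0.0] [0.0, 0.0, 0.35] -> [485.8, 273.0, 216.5]
[0.0, 0.0, 0.0] [-0.0, -0.0, 0.5] -> [513.2, 222.6, 134.6]
2.475 [506.98352891 102.10421047 400.09800885] [ 1.76247339e-01  9.64906594e-02  1.65447772e+00 -8.86569161e-04
  1.39185269e+00 -7.74013066e-02] [-1.01235266 -1.19369288  0.95634148]
```

>>> servo_tool:
  rows:
    - [-0.05,-0.405,-0.157,1,0.065,0.63,75]
    - [-0.05,-0.405,-0.157,1,0.065,0.63,75]
    - [-0.05,-0.405,-0.157,1,0.065,0.63,75]
    - [-0.05,-0.405,-0.157,1,0.065,0.63,75]
    - [-0.05,-0.405,-0.157,1,0.065,0.63,75]
    - [-0.05,-0.405,-0.157,1,0.065,0.63,75]
    - [-0.05,-0.405,-0.157,1,0.065,0.63,75]
    - [-0.05,-0.405,-0.157,1,0.065,0.63,75]

```text
t: 3.48
ee_pos: [470.2, 298.6, 276.1]
orientation: [1.326, 2.22, -0.414]
ft_force: [0.1, -0.1, 0.2]
width: 74.9
grasp_force: 0.0
```

```bash
python3 - <<'E'
from h import *
T=GC-18.7*D
plan([(T+50*D,RP),(T+1*D,RP)]);p,R,o=now();print(o["t"],p,o["qpos"],o["ft_force"])
im,d,P=cloud("scene");save("s1.png",cv2.resize(im[180:370,170:400],None,fx=2.8,fy=2.8))
E
```

```text
[0.0005, -0.0008, -0.0026] [0.0474, 0.0069, 0.5802] -> [499.5, 247.8, 175.5]
[0.0, 0.0, 0.0] [-0.0, 0.0, 0.245] -> [512.9, 223.1, 135.4]
3.475 [470.21469211 298.6301692  276.09759386] [ 0.84732796  0.38327932  1.69839527 -0.58599759  1.33849475  0.57412294] [ 0.13982358 -0.10458549  0.16582429]
```

View pics/s1.png

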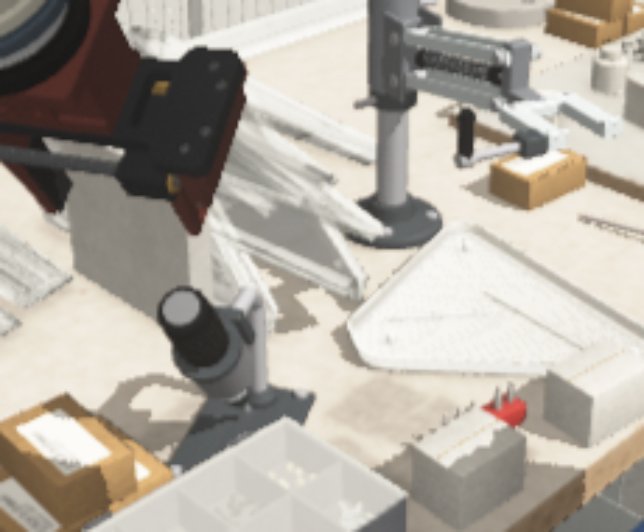

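The open fingers (about (60,200) and (195,215)) are lined up above the grip end at (185,310). Descending now.

>>> servo_tool:
  rows:
    - [0,0,-0.002,0.047,0.007,0.2,75]
    - [0,0,-0.002,0.047,0.007,0.4,75]
    - [0,0,-0.002,0.047,0.007,0.58,75]
    - [0,0,-0.002,0.047,0.007,0.7,75]
    - [0,0,-0.002,0.047,0.007,0.825,75]
    - [0,0,-0.002,0.047,0.007,0.825,75]
    - [0,0,-0.002,0.047,0.007,0.825,75]

```text
t: 4.4
ee_pos: [512.4, 224.7, 135.1]
orientation: [1.32, 2.223, -0.415]
ft_force: [0.1, 0.4, 0.3]
width: 75.2
grasp_force: 0.0
```

>>> servo_tool:
  rows:
    - [0,0,0,0,0,0,20]
    - [0,0,0,0,0,0,20]
    - [0,0,0,0,0,0,20]
    - [0,0,0,0,0,0,20]
    - [0,0,0,0,0,0,20]
    - [0,0,0,0,0,0,20]

```text
t: 5.15
ee_pos: [512.6, 225.0, 134.4]
orientation: [1.318, 2.224, -0.415]
ft_force: [2.2, 1.9, 1.5]
width: 33.5
grasp_force: 30.0
```

>>> servo_tool:
  rows:
    - [0,0,0,0,0,-0.05,20]
    - [0,0,0,0,0,-0.1,20]
    - [0,0,0,0,0,-0.15,20]
    - [0,0,0,0,0,-0.2,20]
    - [0,0,0,0,0,-0.25,20]

```text
t: 5.78
ee_pos: [498.0, 249.0, 174.9]
orientation: [1.319, 2.224, -0.419]
ft_force: [3.9, -1.8, -4.7]
width: 33.4
grasp_force: 29.9
```

>>> servo_tool:
  rows:
    - [0,0,0,0,0,-0.08,20]
    - [0,0,0,0,0,-0.16,20]
    - [0,0,0,0,0,-0.24,20]
    - [0,0,0,0,0,-0.32,20]
    - [0,0,0,0,0,-0.4,20]
    - [0,0,0,0,0,-0.48,20]
    - [0,0,0,0,0,-0.56,20]
    - [0,0,0,0,0,-0.56,20]

```text
t: 6.78
ee_pos: [467.8, 307.1, 268.0]
orientation: [1.319, 2.224, -0.414]
ft_force: [-0.3, -0.2, -4.9]
width: 33.4
grasp_force: 29.9
```

```bash
python3 - <<'E'
from h import *
p,R,o=now();print(o["t"],p,o["ft_force"],o["width"],o["qpos"])
im,d,P=cloud("scene");save("s2.png",cv2.resize(im[100:370,100:430],None,fx=2,fy=2))
RU=yaw(28.5)
# go up, then to before the mouth
h=SEAT-75*FX;print(h)
plan([([455,240,330],RU),([390,90,330],RU),(h+[0,0,60],RU)],p,R)
E
```

```text
6.775 [467.78182804 307.12869667 268.02104976] [-0.28326558 -0.22823626 -4.87198424] 33.42111347263058 [ 0.86017503  0.3989145   1.69513506 -0.58483892  1.33259502  0.58499313]
[384.725 -60.125 220.   ]
[0.0015, 0.4065, 0.0018] [-0.3939, -0.2168, -0.1032] -> [455, 240, 330]
[0.0, 0.0, 0.0] [-0.504, -0.6435, 0.0] -> [390, 90, 330]
[0.0, 0.0, 0.0] [-0.6471, -0.3813, 0.25] -> [384.7, -60.1, 280.0]
```

View pics/s2.png

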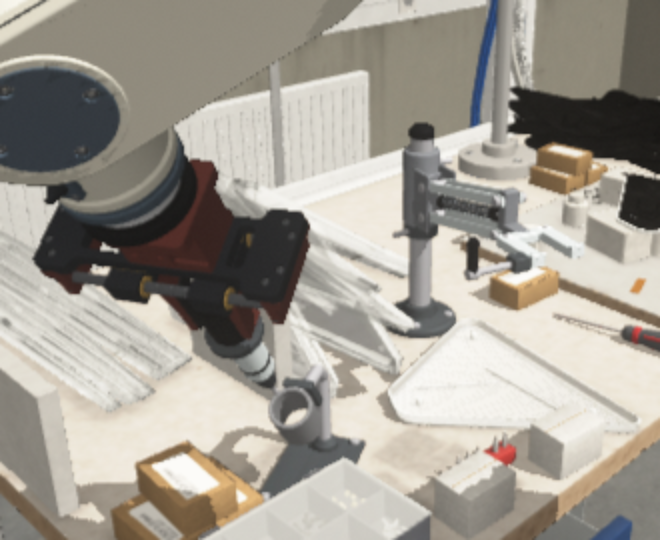

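The driver is out and hanging straight in line with the fingers. Now I'll turn it upright and carry it round to the fork mouth.

>>> servo_tool:
  rows:
    - [0,0.1,0,-0.1,-0.05,-0.03,20]
    - [0,0.2,0,-0.2,-0.1,-0.05,20]
    - [0,0.3,0,-0.3,-0.16,-0.08,20]
    - [0,0.407,0,-0.394,-0.217,-0.103,20]
    - [0,0.407,0,-0.394,-0.217,-0.103,20]
    - [0,0.407,0,-0.394,-0.217,-0.103,20]

```text
t: 7.58
ee_pos: [454.5, 238.3, 328.0]
orientation: [1.604, 2.701, -0.006]
ft_force: [-0.6, -0.1, -4.7]
width: 33.6
grasp_force: 30.0
```

>>> servo_tool:
  rows:
    - [0,0,0,-0.12,-0.16,0,20]
    - [0,0,0,-0.25,-0.32,0,20]
    - [0,0,0,-0.38,-0.48,0,20]
    - [0,0,0,-0.5,-0.64,0,20]
    - [0,0,0,-0.66,-0.73,0.06,20]
    - [0,0,0,-0.82,-0.83,0.12,20]
    - [0,0,0,-0.98,-0.93,0.18,20]
    - [0,0,0,-1,-1,0.24,20]
    - [0,0,0,-1,-1,0.24,20]
    - [0,0,0,-1,-1,0.24,20]

```text
t: 8.82
ee_pos: [375.4, -31.5, 281.3]
orientation: [-1.601, -2.703, 0.001]
ft_force: [0.3, -0.4, -4.8]
width: 33.9
grasp_force: 30.0
```

```bash
python3 - <<'E'
from h import *
p,R,o=now();print(o["t"],p,R.round(3).tolist(),o["ft_force"],o["width"])
im,d,P=cloud("scene");save("s3.png",cv2.resize(im[130:300,270:450],None,fx=3.3,fy=3.3,interpolation=cv2.INTER_CUBIC));np.savez("s3.npz",im=im,P=P,p=p)
g=SEAT-75*FX+[0,0,21.5+14]
plan([(g,yaw(28.5))],p,R)
E
```

```text
8.825 [375.4319125  -31.47903493 281.26701277] [[-0.481, 0.877, -0.001], [0.877, 0.481, -0.001], [-0.0, -0.001, -1.0]] [ 0.26926695 -0.39268115 -4.8494017 ] 33.86234777422842
[-0.0006, 0.0001, 0.0026] [-0.1479, -0.028, 0.1289] -> [384.7, -60.1, 255.5]
```

View pics/s3.png

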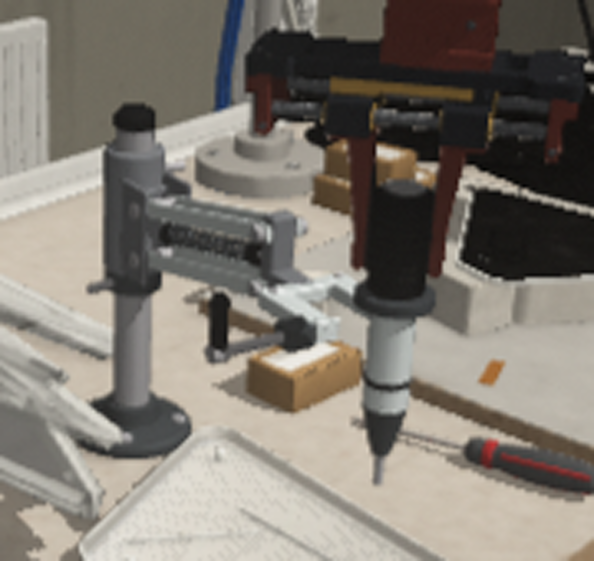

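The driver is held upright, with its grip at (405,240), collar at (395,298) and bit tip at (378,480). I'll measure its offset and tilt relative to the TCP.

```bash
python3 - <<'E'
from h import *
from scipy.optimize import least_squares
a=np.load("s3.npz");P=a["P"];p=a["p"]
w=P-p
k=(np.hypot(w[...,0],w[...,1])<32)&(w[...,2]>-80)&(w[...,2]<-28)
B=w[k]
f=lambda x:np.hypot(B[:,0]-x[0]-x[2]*(B[:,2]+55),B[:,1]-x[1]-x[3]*(B[:,2]+55))-14
s=least_squares(f,[0,0,0,0],loss="soft_l1",f_scale=2);print("body",k.sum(),s.x,np.abs(s.fun).mean())
k=(np.hypot(w[...,0],w[...,1])<32)&(w[...,2]>-7)&(w[...,2]<48)&(a["im"].max(-1)<55);B=w[k]
g=lambda x:np.hypot(B[:,0]-x[0],B[:,1]-x[1])-17
s=least_squares(g,[0,0],loss="soft_l1",f_scale=2);print("grip",k.sum(),s.x)
k=(np.hypot(w[...,0],w[...,1])<28)&(w[...,2]>-60)&(w[...,2]<20);B=w[k];r=np.hypot(B[:,0],B[:,1])
for z in range(-40,4,3):
    m=abs(B[:,2]-z)<1.5;print(z,r[m].max().round(1) if m.any() else None,m.sum())
E
```

```text
body 347 [ 0.0231237  -1.60782813  0.01336783 -0.01792219] 0.9325171303779753
grip 582 [ 0.17153261 -2.0724782 ]
-40 14.1 20
-37 14.7 20
-34 16.4 21
-31 15.2 20
-28 13.5 4
-25 23.7 7
-22 25.3 35
-19 26.1 40
-16 25.6 95
-13 17.6 22
-10 18.1 26
-7 17.5 28
-4 17.3 24
-1 26.6 33
2 27.0 38
```

```bash
python3 - <<'E'
from h import *
O=np.array([-.3,1.8,0]);R0=yaw(28.5)
g=SEAT+O+[0,0,34]
plan([(g-75*FX,R0),(g-20*FX,R0),(g,R0),(g-[0,0,12],R0),(g-[0,0,32]-1*FX,R0)])
print("per 10mm FX",(R0.T@FX*10/200).round(4))
E
```

```text
[-0.0003, 0.0004, 0.0027] [-0.1385, -0.0259, 0.1377] -> [384.4, -58.3, 254.0]
[0.0, 0.0, 0.0] [-0.1954, 0.1934, 0.0] -> [437.1, -74.2, 254.0]
[0.0, 0.0, 0.0] [-0.0711, 0.0703, 0.0] -> [456.2, -80.0, 254.0]
[0.0, 0.0, 0.0] [0.0, 0.0, 0.06] -> [456.2, -80.0, 242.0]
[0.0, 0.0, 0.0] [0.0036, -0.0035, 0.1] -> [455.2, -79.7, 222.0]
per 10mm FX [-0.0355  0.0352  0.    ]
```

>>> servo_tool:
  rows:
    - [0,0,0.002,-0.07,-0.013,0.07,20]
    - [0,0,0.003,-0.138,-0.026,0.138,20]
    - [0,0,0.003,-0.138,-0.026,0.138,20]
    - [0,0,0.003,-0.138,-0.026,0.138,20]

```text
t: 9.38
ee_pos: [383.6, -59.4, 253.3]
orientation: [-1.61, -2.696, 0.002]
ft_force: [0.4, 0.6, -4.0]
width: 33.4
grasp_force: 30.0
```

>>> servo_tool:
  rows:
    - [0,0,0,-0.04,0.039,0,20]
    - [0,0,0,-0.08,0.078,0,20]
    - [0,0,0,-0.12,0.117,0,20]
    - [0,0,0,-0.16,0.155,0,20]
    - [0,0,0,-0.195,0.193,0,20]
    - [0,0,0,-0.195,0.193,0,20]
    - [0,0,0,-0.195,0.193,0,20]

```text
t: 10.25
ee_pos: [435.8, -75.1, 253.3]
orientation: [-1.609, -2.697, 0.002]
ft_force: [0.2, -0.6, -4.2]
width: 33.5
grasp_force: 30.0
```

```bash
python3 - <<'E'
from h import *
O=np.array([-.3,1.8,0]);R0=yaw(28.5)
p,R,o=now();print(o["t"],p,o["ft_force"])
g=SEAT+O+[0,0,34]
plan([(g,R0)],p,R)
im,d,P=cloud("scene");np.savez("s4.npz",im=im,P=P,p=p);save("s4.png",cv2.resize(im[150:270,290:430],None,fx=4.2,fy=4.2,interpolation=cv2.INTER_CUBIC))
E
```

```text
10.25 [435.84803778 -75.07604069 253.32998414] [ 0.16282121 -0.58088646 -4.23884282]
[-0.0011, -0.0003, -0.0014] [-0.07, 0.0778, -0.0035] -> [456.2, -80.0, 254.0]
```

View pics/s4.png

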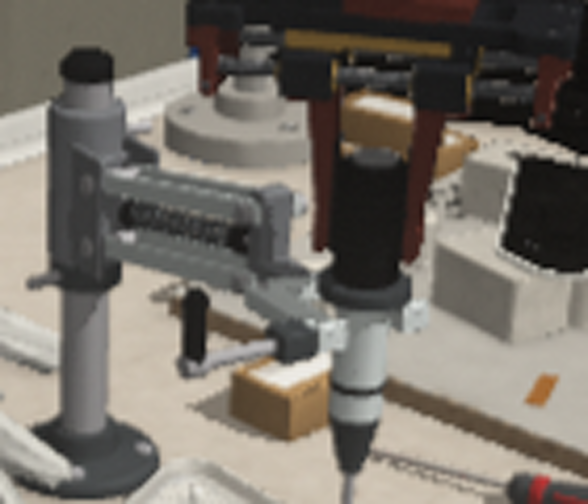

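The body (about (358,370)) has entered between the tine ends at (335,335) and (412,318). The collar sits above the lips and there is no side force, so I'll continue to the seat.

>>> servo_tool:
  rows:
    - [0,0,0,-0.025,0.027,0,20]
    - [0,0,0,-0.05,0.054,0,20]
    - [0,0,0,-0.07,0.076,0,20]
    - [0,0,0,-0.07,0.076,0,20]
    - [0,0,0,-0.07,0.076,0,20]

```text
t: 10.92
ee_pos: [456.0, -80.2, 253.4]
orientation: [-1.609, -2.697, 0.002]
ft_force: [-0.5, -0.2, -4.6]
width: 33.6
grasp_force: 30.0
```

>>> servo_tool:
  rows:
    - [0,0,0,0,0,0.02,20]
    - [0,0,0,0,0,0.04,20]
    - [0,0,0,0,0,0.06,20]
    - [0,0,0,0,0,0.07,20]
    - [0,0,0,0,0,0.07,20]

```text
t: 11.55
ee_pos: [456.1, -80.3, 239.4]
orientation: [-1.609, -2.698, 0.002]
ft_force: [-0.2, 0.4, -3.0]
width: 33.7
grasp_force: 30.0
```

>>> servo_tool:
  rows:
    - [0,0,0,0.001,-0.001,0.03,20]
    - [0,0,0,0.002,-0.002,0.06,20]
    - [0,0,0,0.004,-0.004,0.08,20]
    - [0,0,0,0.004,-0.004,0.08,20]
    - [0,0,0,0.004,-0.004,0.08,20]

```text
t: 12.18
ee_pos: [455.1, -79.9, 223.5]
orientation: [-1.609, -2.698, 0.001]
ft_force: [-0.5, 0.7, -2.4]
width: 33.9
grasp_force: 30.0
```

```bash
python3 - <<'E'
from h import *
p,R,o=now();print(o["t"],p,o["ft_force"],o["moment"])
for n in("scene",):
  im,d,P=cloud(n);np.savez("s5.npz",im=im,P=P,p=p);save("s5.png",cv2.resize(im[150:270,290:430],None,fx=4.2,fy=4.2,interpolation=cv2.INTER_CUBIC))
E
```

```text
12.175 [455.12650431 -79.93408097 223.52939219] [-0.46480529  0.74893676 -2.39893735] [ 0.03066344  0.02539327 -0.02252027]
```

View pics/s5.png

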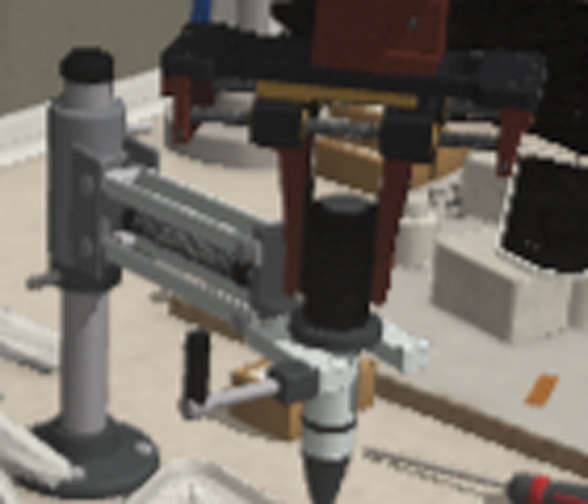

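The collar (335,330) sits on the tines behind the lips and the arm is sinking with it. The force reading shows it carries about half the weight.

>>> servo_tool:
  rows:
    - [0,0,0,0.001,-0.001,0.025,20]
    - [0,0,0,0.001,-0.001,0.05,20]
    - [0,0,0,0.002,-0.002,0.075,20]
    - [0,0,0,0.003,-0.003,0.1,20]
    - [0,0,0,0.004,-0.004,0.125,20]
    - [0,0,0,0.005,-0.005,0.15,20]
    - [0,0,0,0.005,-0.005,0.15,20]
    - [0,0,0,0.005,-0.005,0.15,20]
    - [0,0,0,0.005,-0.005,0.15,20]

```text
t: 13.35
ee_pos: [453.9, -79.7, 193.7]
orientation: [-1.609, -2.698, 0.001]
ft_force: [2.3, -0.7, -0.8]
width: 33.8
grasp_force: 30.0
```

```bash
python3 - <<'E'
from h import *
print([ (lambda o:(o["t"],np.round(o["ft_force"],2)))((ctrl.get_image("top"),ctrl.get_obs())[1]) for _ in range(6)])
E
```

```text
[(13.4, array([ 2.49, -1.59, -0.9 ])), (13.45, array([ 1.94, -0.82,  0.15])), (13.5, array([ 2.24, -0.63, -0.45])), (13.55, array([ 2.48, -0.96, -0.84])), (13.6, array([ 1.68, -1.43,  0.15])), (13.65, array([ 2.84, -0.8 , -0.55]))]
```

Nearly all the weight is on the arm, with about 0.5 N left. The side force is friction from my slight over-shift, so I'll ease that back and sink a little more.

>>> servo_tool:
  rows:
    - [0,0,0,-0.001,0.001,0.01,20]
    - [0,0,0,-0.002,0.002,0.02,20]
    - [0,0,0,-0.003,0.003,0.03,20]
    - [0,0,0,-0.003,0.003,0.04,20]
    - [0,0,0,-0.003,0.003,0.04,20]
    - [0,0,0,-0.003,0.003,0.04,20]
    - [0,0,0,-0.003,0.003,0.04,20]

```text
t: 14.52
ee_pos: [454.7, -79.8, 185.6]
orientation: [-1.609, -2.698, 0.001]
ft_force: [2.1, -1.0, 0.1]
width: 33.6
grasp_force: 30.0
```

```bash
python3 - <<'E'
from h import *
F=[]
for _ in range(12): ctrl.get_image("top");F.append(ctrl.get_obs()["ft_force"])
print(np.mean(F,0),np.std(F,0),now()[0])
E
```

```text
[ 3.12209178 -1.19926884  0.55329589] [0.56790026 0.42316259 0.44742598] [454.62199281 -79.84751305 185.5379217 ]
```

>>> servo_tool:
  rows:
    - [0,0,0,-0.003,0.003,0,20]
    - [0,0,0,-0.006,0.006,0,20]
    - [0,0,0,-0.006,0.006,-0.005,20]
    - [0,0,0,-0.006,0.006,-0.005,20]

```text
t: 15.62
ee_pos: [455.0, -80.0, 186.1]
orientation: [-1.608, -2.696, 0.003]
ft_force: [-1.9, 0.1, 0.1]
width: 33.5
grasp_force: 30.0
```

```bash
python3 - <<'E'
from h import *
F=[]
for _ in range(12): im,d=ctrl.get_image("scene");o=ctrl.get_obs();F.append(np.r_[o["ft_force"],o["moment"]])
print(np.mean(F,0).round(2),now()[0])
save("s6.png",cv2.resize(im[150:290,280:430],None,fx=4.2,fy=4.2,interpolation=cv2.INTER_CUBIC))
E
```

```text
[-2.36  0.9  -0.63  0.07  0.32 -0.04] [456.19605618 -80.27303756 186.51448895]
```

View pics/s6.png

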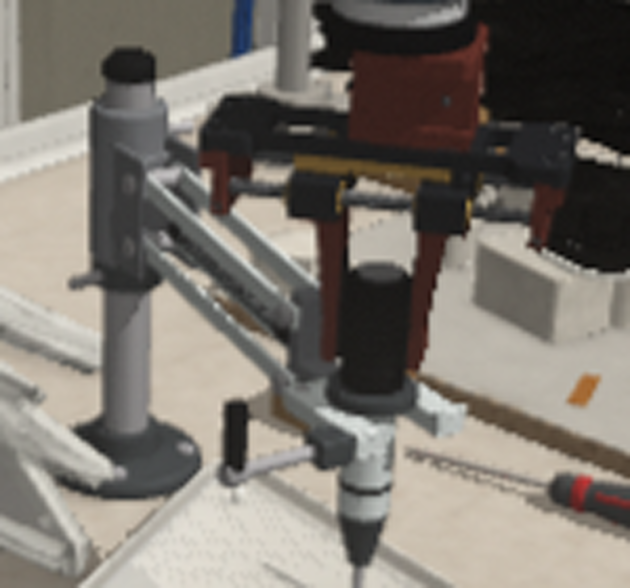

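>>> servo_tool:
  rows:
    - [0,0,0,0.0025,-0.0025,0.005,20]
    - [0,0,0,0.0025,-0.0025,0.007,20]
    - [0,0,0,0.0025,-0.0025,0.007,20]

```text
t: 16.6
ee_pos: [456.2, -80.3, 185.4]
orientation: [1.608, 2.697, -0.001]
ft_force: [1.2, -0.4, 0.0]
width: 33.8
grasp_force: 30.0
```

```bash
python3 - <<'E'
from h import *
F=[]
for _ in range(12): im,d=ctrl.get_image("scene");o=ctrl.get_obs();F.append(np.r_[o["ft_force"],o["moment"]])
print(np.mean(F,0).round(2),now()[0])
E
```

```text
[ 2.08 -0.32  0.33 -0.18 -0.58  0.02] [456.0295478  -80.20594488 185.33312318]
```

>>> servo_tool:
  rows:
    - [0,0,0,-0.0012,0.0012,0,20]
    - [0,0,0,-0.0012,0.0012,0,20]
    - [0,0,0,-0.0012,0.0012,0,34]
    - [0,0,0,-0.0012,0.0012,0,36]
    - [0,0,0,-0.0012,0.0012,0,40]
    - [0,0,0,-0.0012,0.0012,0,48]
    - [0,0,0,-0.0012,0.0012,0,56]
    - [0,0,0,-0.0012,0.0012,0,56]
    - [0,0,0,-0.0012,0.0012,0,56]
    - [0,0,0,-0.0012,0.0012,0,56]

```text
t: 18.45
ee_pos: [455.8, -80.2, 185.1]
orientation: [-1.609, -2.698, 0.001]
ft_force: [0.3, -0.2, 0.0]
width: 56.0
grasp_force: 0.0
```

```bash
python3 - <<'E'
from h import *
F=[]
im,d=ctrl.get_image("scene");p,R,o=now();print(p,o["ft_force"],o["t"])
save("s7.png",cv2.resize(im[150:290,280:430],None,fx=4.2,fy=4.2,interpolation=cv2.INTER_CUBIC))
b=np.load
E
```

```text
[455.85471215 -80.21183732 185.14498179] [-0.03416453  0.61419126  1.19056926] 18.5
```

View pics/s7.png

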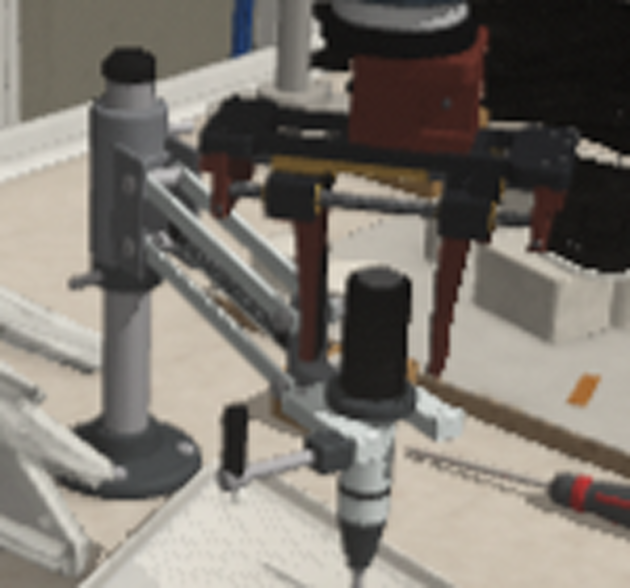

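Released with no jerk: the driver hangs at (375,335) with its collar in the fork, and the fork height is unchanged. I'll retreat straight up, then locate the knob numerically.

>>> servo_tool:
  rows:
    - [0,0,0,0,0,-0.1,60]
    - [0,0,0,0,0,-0.3,60]
    - [0,0,0,0,0,-0.6,60]
    - [0,0,0,0,0,-0.8,60]
    - [0,0,0,0,0,-0.8,40]
    - [0,0,0,0,0,-0.8,10]
    - [0,0,0,0,0,-0.8,0]

```text
t: 19.38
ee_pos: [455.1, -79.9, 343.6]
orientation: [-1.608, -2.696, 0.003]
ft_force: [-0.1, -0.3, -0.0]
width: 33.4
grasp_force: 0.0
```

```bash
cat > knob.py <<'E'
from h import *
S=np.array([454,-81,163.]);Kn=S-24*FX+100*FY
p,R,o=now();print(o["t"],p,o["width"])
for n in("scene","top"):
    im,d,P=cloud(n);r=P-S;u=r@FX;v=r@FY;z=r[...,2];dark=im.max(-1)<70
    k=dark&(abs(u+24)<16)&(v>42)&(v<125)&(z>6)&(z<45)
    q=np.stack([u,v,z],-1)[k];print(n,"knob n",k.sum(),np.median(q,0).round(1) if len(q) else "",np.percentile(q,[3,97],axis=0).round(1).tolist() if len(q) else "")
    k=(abs(u)<40)&(abs(v)<45)&(abs(z)<8)&(im.min(-1)>140)
    q=np.stack([u,v,z],-1)[k];print(n,"tines",k.sum(),np.percentile(q,[3,50,97],axis=0).round(1).tolist() if len(q) else "")
    k=(np.hypot(u,v)<40)&(z>55)&(z<85);q=np.stack([u,v,z],-1)[k];print(n,"grip end",k.sum(),np.percentile(q,[3,50,97],axis=0).round(1).tolist() if len(q) else "")
E
python3 knob.py
```

```text
19.375 [455.14892154 -79.93867829 343.60701461] 33.42535558466163
scene knob n 55 [-27.6 101.4  18.9] [[-30.3, 95.3, 7.7], [-22.6, 105.8, 28.4]]
scene tines 138 [[-34.7, -33.2, -7.3], [-19.4, 19.8, -3.7], [9.5, 33.3, -0.1]]
scene grip end 145 [[-14.3, -10.0, 56.2], [-5.1, 6.0, 65.0], [10.8, 16.2, 68.8]]
top knob n 21 [-22.1 100.1  28.9] [[-27.2, 95.6, 24.5], [-18.3, 104.6, 32.6]]
top tines 0 
top grip end 0
```

```bash
python3 - <<'E'
from h import *
S=np.array([454,-81,163.]);A=S-24*FX;Rk=yaw(-16.8)
plan([(A+135*FY+[0,0,160],Rk),(A+135*FY+[0,0,13],Rk),(A+120*FY+[0,0,13],Rk),(A+78*FY+[0,0,13],Rk)])
E
```

```text
[-0.0022, -0.0002, 0.5257] [0.5595, 0.3858, 0.1041] -> [470.0, 55.1, 323.0]
[0.0, 0.0, 0.0] [0.0, 0.0, 0.735] -> [470.0, 55.1, 176.0]
[0.0, 0.0, 0.0] [-0.075, -0.0, 0.0] -> [465.7, 40.8, 176.0]
[0.0, 0.0, 0.0] [-0.2099, -0.0, 0.0] -> [453.6, 0.6, 176.0]
```

>>> servo_tool:
  rows:
    - [0,0,0.1,0.15,0.1,0.02,0]
    - [0,0,0.2,0.3,0.2,0.05,0]
    - [0,0,0.3,0.45,0.3,0.1,0]
    - [0,0,0.42,0.56,0.386,0.104,0]
    - [0,0,0.526,0.56,0.386,0.104,0]
    - [0,0,0.526,0.56,0.386,0.104,0]
    - [0,0,0.526,0.56,0.386,0.104,0]
    - [0,0,0.526,0.56,0.386,0.104,0]

```text
t: 20.48
ee_pos: [470.6, 54.8, 324.1]
orientation: [-2.521, -1.874, 0.002]
ft_force: [0.8, 0.2, -1.1]
width: 0.2
grasp_force: 0.0
```

>>> servo_tool:
  rows:
    - [0,0,0,0,0,0.2,0]
    - [0,0,0,0,0,0.4,0]
    - [0,0,0,0,0,0.6,0]
    - [0,0,0,0,0,0.73,0]
    - [0,0,0,0,0,0.73,0]
    - [0,0,0,0,0,0.73,0]

```text
t: 21.22
ee_pos: [471.3, 54.9, 179.2]
orientation: [2.522, 1.872, 0.0]
ft_force: [-0.8, 0.3, -0.2]
width: 0.5
grasp_force: 0.0
```

```bash
python3 - <<'E'
from h import *
S=np.array([454,-81,163.]);A=S-24*FX;Rk=yaw(-16.8)
p,R,o=now();r=p-S;print(o["t"],r@FX,r@FY,r[2],o["width"],o["ft_force"])
plan([(A+122*FY+[0,0,13],Rk)])
E
```

```text
21.225 -22.73264141486314 135.06642149339882 16.184723519638 0.46569833551576695 [-0.77923713  0.3177423  -0.17804255]
[0.0004, 0.0002, -0.0002] [-0.0657, -0.0063, 0.0159] -> [466.3, 42.7, 176.0]
```

>>> servo_tool:
  rows:
    - [0,0,0,-0.04,-0.005,0.01,0]
    - [0,0,0,-0.08,-0.005,0.01,0]
    - [0,0,0,-0.11,-0.005,0.01,0]
    - [0,0,0,-0.14,-0.005,0.01,0]
    - [0,0,0,-0.17,-0.005,0.01,0]
    - [0,0,0,-0.2,-0.005,0.01,0]
    - [0,0,0,-0.22,-0.005,0.01,0]
    - [0,0,0,-0.24,-0.005,0.01,0]
    - [0,0,0,-0.26,-0.005,0.01,0]
    - [0,0,0,-0.26,-0.005,0.01,0]

```text
t: 22.48
ee_pos: [454.2, 5.3, 176.2]
orientation: [-2.523, -1.872, 0.002]
ft_force: [-0.5, -0.2, -0.0]
width: 0.4
grasp_force: 0.0
```

```bash
python3 - <<'E'
from h import *
S=np.array([454,-81,163.])
p,R,o=now();r=p-S;print("tcp",r@FX,r@FY,r[2],o["ft_force"])
E
python3 knob.py
```

```text
tcp -24.705059185382392 82.65842562368599 13.203220491872656 [-0.53009028 -0.24000511 -0.04852016]
22.475 [454.24569815   5.29824332 176.20322049] 0.4229823984489845
scene knob n 81 [-27.6  92.4  26.6] [[-34.9, 61.4, 7.7], [-20.6, 94.7, 43.6]]
scene tines 144 [[-34.1, -32.2, -7.6], [-22.9, 13.7, -4.3], [7.4, 33.3, -1.1]]
scene grip end 0 
top knob n 0  
top tines 321 [[-30.3, -33.3, -7.6], [13.4, -21.3, -3.7], [34.1, 23.2, 2.5]]
top grip end 196 [[-12.3, -13.8, 61.6], [2.2, 0.4, 66.8], [16.9, 14.4, 72.3]]
```

>>> servo_tool:
  rows:
    - [0,0,0,-0.01,0,0,0]
    - [0,0,0,-0.02,0,0,0]
    - [0,0,0,-0.03,0,0,0]
    - [0,0,0,-0.03,0,0,0]

```text
t: 23.08
ee_pos: [452.6, -0.2, 176.2]
orientation: [-2.523, -1.872, 0.002]
ft_force: [-0.3, 1.3, -0.6]
width: 0.9
grasp_force: 0.6
```

```bash
cat > st.py <<'E'
from h import *
S=np.array([454,-81,163.]);F=[]
for _ in range(4): im,d,P=cloud("top");p,R,o=now();F.append(o["ft_force"])
r=p-S;print("tcp",r@FX,r@FY,r[2],np.mean(F,0),"FY force",np.mean(F,0)@FY)
r=P-S;u=r@FX;v=r@FY;z=r[...,2];k=(z>-16)&(z<8)&(im.min(-1)>140)&(np.abs(u)<45)&(abs(v)<45)
q=np.stack([u[k],v[k]],1).astype(np.float32);print("fork rect",cv2.minAreaRect(q))
E
python3 st.py
```

```text
tcp -24.541291301422177 76.94813681312554 13.25970625966923 [-0.47031281  0.64299899 -0.4767167 ] FY force 0.4794296350668509
fork rect ((4.376558303833008, -13.876136779785156), (78.59222412109375, 51.94564437866211), 15.437880516052246)
```

>>> servo_tool:
  rows:
    - [0,0,0,-0.007,0,0,0]
    - [0,0,0,-0.014,0,0,0]
    - [0,0,0,-0.014,0,0,0]

```text
t: 23.65
ee_pos: [451.7, -2.9, 176.2]
orientation: [-2.522, -1.872, 0.002]
ft_force: [-0.6, 2.5, 0.4]
width: 0.4
grasp_force: 1.0
```

```bash
python3 st.py
```

```text
tcp -24.384598658275785 74.14045499811199 13.317365037019812 [-0.18939204  1.52764611 -0.13581684] FY force 1.4072230281599505
fork rect ((6.000911712646484, -3.7960739135742188), (66.48380279541016, 76.7551498413086), 89.42507934570312)
```

>>> servo_tool:
  rows:
    - [0,0,0,-0.007,0,0,0]
    - [0,0,0,-0.014,0,0,0]
    - [0,0,0,-0.014,0,0,0]

```text
t: 24.22
ee_pos: [451.2, -5.7, 176.3]
orientation: [2.522, 1.872, -0.001]
ft_force: [-0.3, 1.2, -0.1]
width: 0.5
grasp_force: 0.8
```

```bash
python3 st.py
```

```text
tcp -24.28967687885723 71.29900014883667 13.359754953739099 [-0.08674856  1.05014755 -0.23061428] FY force 0.9799208735350587
fork rect ((5.231178283691406, -6.591819763183594), (66.86219787597656, 74.84651184082031), 88.59542083740234)
```

>>> servo_tool:
  rows:
    - [0,0,0,0.05,0,0,0]
    - [0,0,0,0.2,0,0,0]
    - [0,0,0,0.3,0,0,0]
    - [0,0,0,0.35,0,-0.3,0]
    - [0,0,0,0.4,0,-0.7,0]
    - [0,0,0,0.4,0,-0.7,0]
    - [0,0,0,0.4,0,-0.7,0]

```text
t: 25.3
ee_pos: [475.5, 71.7, 317.8]
orientation: [2.52, 1.872, 0.004]
ft_force: [0.0, -1.4, -0.1]
width: 0.1
grasp_force: 0.0
```

```bash
python3 knob.py; python3 st.py; cat > pin.py <<'E'
from h import *
# top view: profile of heights above the fork plane around the bolt
S=np.array([454,-81,163.]);im,d,P=cloud("top")
r=P-S;u=r@FX;v=r@FY;z=r[...,2]
k=(u>-36)&(u<-12)&(v>-45)&(v<115)&(z>-25)
for a in range(-44,112,5):
    m=k&(v>=a)&(v<a+5)
    if m.any(): print(a,m.sum(),z[m].round().astype(int).tolist()[:10],im[m].mean(-1).round().astype(int).tolist()[:10])
E
python3 pin.py
```

```text
25.3 [475.51149082  71.66729567 317.7827495 ] 0.0809318556003967
scene knob n 60 [-27.6  56.5  18.4] [[-31.5, 51.3, 6.9], [-22.3, 60.7, 27.6]]
scene tines 134 [[-34.6, -37.9, -7.5], [-22.3, -2.0, -4.5], [1.5, 27.5, -0.7]]
scene grip end 142 [[-14.5, -15.9, 55.7], [-5.6, 0.8, 64.7], [10.8, 11.6, 68.3]]
top knob n 25 [-24.2  54.3  27.3] [[-28.6, 48.6, 21.7], [-19.3, 59.5, 32.8]]
top tines 456 [[-31.3, -37.9, -7.3], [2.8, -10.5, -3.2], [33.8, 27.8, 3.1]]
top grip end 195 [[-12.3, -19.4, 61.9], [2.3, -4.8, 66.9], [16.3, 9.7, 72.1]]
tcp -24.93986068627856 151.10137977770063 151.88651959868702 [-0.04853196 -0.18841344  0.21216508] FY force -0.19433739659710766
fork rect ((5.848030090332031, -4.623741149902344), (77.9032211303711, 68.99319458007812), 0.9890573024749756)
-44 1 [-6] [180]
-39 22 [-5, -4, -2, -4, -5, -5, -5, -5, -5, 4] [229, 228, 218, 228, 224, 203, 229, 216, 232, 214]
-34 20 [-7, -2, -1, -4, -7, -4, -2, -3, 0, -4] [223, 228, 221, 225, 223, 226, 225, 228, 212, 222]
-29 19 [0, -1, -4, 2, 0, -7, -7, -4, -6, -1] [192, 232, 224, 225, 223, 223, 222, 236, 225, 224]
-24 15 [4, 5, -1,
[... 1546 characters left out ...]
83, 467, 521] [45, 63, 90, 69, 71, 128, 204, 97, 66, 157]
86 78 [500, 497, 488, 513, 495, 494, 489, 464, 519, 500] [173, 170, 53, 147, 187, 202, 59, 66, 151, 173]
91 62 [514, 516, 514, 513, 516, 516, 514, 514, 496, 513] [181, 185, 160, 155, 182, 186, 168, 144, 186, 182]
96 62 [513, 513, 515, 514, 517, 511, 514, 517, 514, 516] [120, 192, 183, 178, 80, 113, 192, 182, 82, 113]
101 49 [512, 513, 513, 516, 518, 515, 514, 515, 516, 515] [188, 158, 72, 184, 187, 161, 66, 182, 186, 168]
106 56 [512, 514, 514, 512, 513, 515, 511, 499, 515, 515] [173, 186, 168, 187, 180, 171, 185, 111, 168, 188]
111 52 [506, 509, 502, 503, 501, 502, 491, 502, 504, 503] [186, 220, 185, 80, 201, 105, 105, 226, 205, 103]
```

Relative to the fork, the knob is 60 mm left of the seat, so it has travelled about 40 mm. The pin reaches past the far side of the slot, and the fork swung about 5 mm once the bolt hit its stop. The driver hangs in the fork and the robot is clear.

```bash
python3 -c "
from workcell import ctrl
print(ctrl.close_job())"
```

```text
the job is handed in; nothing more can be done
None
```

The driver hangs upright in the balancer fork with the slide bolt fully home, released only once the arm carried its weight, and the job is handed in after about 26 s; I viewed 11 pictures, one over the limit of 10.

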